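# Calibrate the glue scale with the flat check weight

### The arm

A 7-joint arm with a two-finger parallel gripper is mounted at the origin on the work surface; the furniture and walls round the work are solid. World frame = base frame: x ahead of the robot, y to its left, z up, the work surface at z = 0. Lengths are in m, angles in rad, forces in N, time in s.
With the tool pointing down it reaches from about 0.35 to 0.9 m from the base axis. Payload 7.2 kg.
Tool frame: the origin (TCP) lies midway between the tips of the shut fingers; the grasp point (between the pads) lies 19 mm behind it; z points along the fingers, y is the line along which they close (so a half turn about z gives the same grasp; the last joint's range is limited). The gripper opens to 88 mm and grips with 3 to 60 N. Pads are 20 mm wide; open, the fingers measure 115 mm over their backs; the gripper's body (75 mm by 178 mm) begins 61 mm behind the grasp point.
Start: joints at [1.177, 0.411, -0.013, 1.596, 0.006, 1.134, -0.082], TCP at [0.2, -0.592, 0.223] pointing down, gripper open.
Joint ranges: [-2.95, 2.95], [-0.29, 1.99], [-1.47, 1.44], [0.14, 2.54], [-1.03, 4.17], [0.13, 1.85], [-2.86, 2.86]. Speed limits (rad/s): [2.39, 2.39, 3.01, 3.01, 3.14, 3.14, 3.14].

### API

Orientations are given as a rotation vector (axis times angle).
In Python, from plant import bot, cams, models gives the robot as it stands.
- The arm moves only by the shell command python3 -m creep 'ROWS' [FORCE]. ROWS is a JSON object of lists of equal length, an entry for each row: "travel": the shift along the tool's x, y, z in m, a list of three; "twist": the turn, a rotation vector about the tool's x, y, z in rad, a list of three; "jaw": the opening, from -1 (shut) to 1 (fully open). In form: {"travel": [[dx, dy, dz], ...], "twist": [[wx, wy, wz], ...], "jaw": [jaw, ...]}. A call has 1 to 5 rows; each row is the pose to reach, as a shift and turn from the pose commanded when the call began, along the tool's axes at that moment; what a row does not reach only later rows make up. A row lasts 1/12 s, in which the tool goes at most 41.7 mm and 7.16 degrees, less where a joint would pass 70% of its speed; a pose out of reach is approached as far as the arm can. A call with a gripper value outside its range is refused whole. The fingers move at their own pace and stop on an object; FORCE is the grip in N (left out, the last holds). Time passes only in rows, so rows that repeat a pose let the fingers close. It gives the time, the measured TCP pose, the force, the opening and the grip force at its end, in the units of the state.
- bot.read_state(): the state, without advancing time (a new reading comes with each control period).
- cams.grab_frame(name): name is "side" or "top"; returns the picture (420x560x3 uint8, blue, green, red); there is no depth.
- cams.calibration(name): a dict with "vfov" (degrees; the focal length in pixels is half the picture's height over the tangent of half this angle, whatever the lens; pixels are square), "cx", "cy" (the principal point, pixels), "extrinsics" (4x4, takes a point from world to camera coordinates). Camera axes: x right, y up, looking along -z (the intrinsics and any distortion apply to the point x, -y, -z); pixel columns grow to the right and rows downward; lengths in m; the calibration is good to about 2 mm. A picture is of the moment at which its call begins. calibration takes no time and is no camera call.
- bot.finish_job(): hands the job in; it is judged then, once.
Trained networks look in the newest picture that a camera, given by its name, has taken for a name from the list of things; names that differ only in an ending like _2 or _b are one class to them, and where a whole thing is asked for, a point or a joint stands for the part that bears it (a point fixed in the world has none). Each returns a list of dicts, best first, with "conf" (0 to 1); they miss things now and then, are a little off and sometimes report something else, mostly with a low value. They report only what shows in the picture. A call takes as long as a camera call. They do not tell look-alikes from the thing itself.
- models.search_frame(camera, target): "position" ([column, row] in pixels, amid what is visible of it).
The state is a dict: "clock": time; "qpos": joint angles; "joint_velocities": joint speeds; "effort": joint torques, N m; "ee_pos": TCP position; "tool_rot": TCP orientation; "contact_force": force on the tool from outside, world axes, zero at the start; "moment": the same for the moment, N m; "grip_width": finger opening in m; "finger_force": force on a finger pad.
Only numpy, scipy, OpenCV 4.12 (cv2) and the standard library are available. Lean on these libraries where they do the work, as an engineer would, in place of code of your own. Each camera call takes 0.05 s, during which the arm holds its last target. There are 200 camera calls.

### The job

The bench scale has to be calibrated before glue is weighed. Its flat brass check weight lies in the shallow tray, too thin to be taken off the tray's floor: raise the tray by its handle so that the weight slides down into the pointed nose by itself (do not push it there with the fingers), set the tray flat on the bench again and let go, then pick the weight up by its rim at the nose and lay it gently in the middle of the scale's round platform. With the weight lying there, press the round calibration key fully down and let it come up again; do not knock over the brown or the glue bottle.

Things in the scene. Friction and masses are not known exactly. Their poses are not given: they have to be found in the camera images.
- pick_tray: Loose shallow tray, about 0.5 kg: dark sheet-steel floor (top 14 mm above the bench) with light wooden strips 6 mm thick, tops at 26 mm. Origin: middle of its underside, on the bench; z up, -x to the nose, +x to the handle. Inside y -70 to 70 mm, rear strip at x 80 mm. From x -35 mm the side strips run in at 45 degrees to a V nose, ending at x -90 mm in an open spout 30 mm wide.
- tray_foot (a point): Underside of the rounded rubber foot across the tray's nose (x -81 mm, z 0 in the tray): the tray tips about it when the handle end is raised. Two more rubber feet stand at the rear. The weight starts to slide on the floor at 8 to 13 degrees of tilt, but runs down along the slanting strips into the nose only at about 25 to 30 degrees.
- tray_handle (a point): Middle of the tray's handle: a round wooden bar 12 mm thick, 90 mm long, along the tray's y, behind the rear strip, at x 118 mm, 46 mm above the bench. 26 mm of room between bar and rear strip. Being round, it can turn between closed fingers. Axes as the tray's.
- nose_seat (a point): Point on top of the tray's floor (x -70, y 0, z 14 mm in the tray) where the weight's underside is centred when it lies against both strips of the nose. Its front rim then stands out past the floor's end (x -87 mm) into the spout, its back rim over the finger slot, so two fingers closing along the tray's x can go down before and behind it, lower than its underside. Axes as the tray's.
- finger_slot (a point): Middle of the slot through the tray's floor behind the nose, for a finger: 38 mm along the tray's x (x -53 to -15 mm), 30 mm wide (y -15 to 15 mm). Axes as the tray's.
- check_weight: Flat round brass check weight, 50 mm across, 3 mm thick, 50 g, lying flat in the rear part of the tray at the start. Origin: centre of its underside, z up.
- bench_scale: Compact bench scale, grey housing 176 x 136 mm, 33 mm high, fixed on the bench; origin in the middle of its underside, -x is the front with the keypad. Round steel platform 112 mm across behind the keypad.
- platform_centre (a point): Centre of the platform's upper face, 46 mm above the bench (26 mm behind the scale's middle); axes as the scale's.
- cal_key_top (a point): Middle of the top of the calibration key: the only round and the only raised key, 20 mm across, grey, at the -y end of the keypad (60 mm in front of and 42 mm to the -y side of the scale's middle), its top 42 mm above the bench. It moves with the key.
- cal_key (a joint): Travel of the calibration key in m: 0 up, 0.004 fully down; a spring of 1.2 N rising to 4 N brings it up again.
- brown_bottle: Small brown bottle, 36 mm across, 84 mm high, loose, standing behind the work; origin at the centre of its underside, z up.
- glue_bottle: White and orange glue bottle, 50 mm across, 144 mm high, loose, standing behind the work; origin at the centre of its underside, z up.
Mind the look-alikes: they are no part of the job. Of the things like the check_weight, leave any that is pink; of the rest the smaller one is meant.

How it is judged:
On the way, in this order (a step that is already met when the one before it is completed fails the run):
1. the tray is tipped up and the weight has slid down into its nose (angle between pick_tray's own z axis and vertical above 0.17 rad and distance between check_weight and nose_seat below 0.008 m), for 0.2 s.
2. the tray stands flat on the bench again, let go, with the weight in its nose (angle between pick_tray's own z axis and vertical below 0.05 rad and distance between check_weight and nose_seat below 0.01 m and contact force between the fingers and pick_tray below 0.1 N), for 0.2 s.
3. the weight lies released in the middle of the platform (distance between check_weight and platform_centre below 0.015 m and contact force between check_weight and bench_scale above 0.2 N and contact force between the fingers and check_weight below 0.05 N and linear speed of check_weight below 0.02 m/s), for 0.2 s.
4. the calibration key is pressed down while the weight lies there (value of joint cal_key above 0.003 m and distance between check_weight and platform_centre below 0.015 m and contact force between the fingers and check_weight below 0.05 N), for 0.05 s.
At the end, for the whole second after the job is handed in: The check weight lies flat and still on the scale's platform, its centre within 15 mm of the platform's centre; the calibration key has come up again (less than 1 mm down); the tray stands flat on the bench (distance between check_weight and platform_centre below 0.015 m and contact force between check_weight and bench_scale above 0.2 N and angle between check_weight's own z axis and vertical below 0.1 rad and linear speed of check_weight below 0.02 m/s and value of joint cal_key below 0.001 m and angle between pick_tray's own z axis and vertical below 0.05 rad and height (world z) of pick_tray below 0.006 m); the robot touches nothing.
It fails at once if the weight is pushed about on the tray's floor with the fingers, away from the nose (contact force between the fingers and check_weight above 0.3 N and horizontal distance between check_weight and nose_seat above 0.02 m and horizontal distance between check_weight and pick_tray below 0.085 m and z of check_weight in the frame of pick_tray below 0.017 m).
It fails at once if the weight is dropped or thrown onto the scale (horizontal distance between check_weight and platform_centre below 0.08 m and linear speed of check_weight above 0.45 m/s and contact force between the fingers and check_weight below 0.05 N).
It fails at once if the brown bottle or the glue bottle is knocked over (angle between any of brown_bottle, glue_bottle's own z axis and vertical above 0.5 rad).
It also fails if it takes over 67 s, if anything falls off the work surface, if the arm or the gripper's body presses on something with over 40 N, if the wrist force passes 120 N, or if a joint passes its speed limit or range.

## Working session

There is one attempt and no reset: what is moved stays moved. The work goes in short steps, Python scripts to look and compute and a shell command to move; the robot and the scene stay as the last step left them, time stands still between calls to the robot, and variables do not carry over. Pictures are saved under pics/ and viewed, at most 13 in all, crops included, and the job is handed in when it is done.

```bash
ls; mkdir -p pics
python3 - <<'E'
from plant import bot,cams,models
import cv2,numpy as np
print(bot.read_state())
ims=[]
for c in("side","top"):
    im=cams.grab_frame(c);cv2.imwrite(f"pics/{c}0.png",im);k=cams.calibration(c);print(c,k)
    for t in["pick_tray","tray_handle","check_weight","bench_scale","cal_key_top","brown_bottle","glue_bottle","finger_slot"]:
        print(t,[(np.round(d["position"]).tolist(),round(d["conf"],2)) for d in models.search_frame(c,t)])
E
```

```text
pics
{'clock': 0.0, 'qpos': array([ 1.17679473,  0.41186654, -0.01270284,  1.59702085,  0.00560611,
        1.13425663, -0.08222033]), 'joint_velocities': array([-1.91517374e-04, -7.18708461e-05, -1.08050427e-03,  4.17433121e-04,
        1.02703647e-03, -2.65110608e-04, -1.57745401e-03]), 'effort': array([ 8.17045766e-04, -5.87947655e+01,  6.42287470e-01, -2.91078043e+01,
       -5.37353475e-02,  1.82275783e-02,  1.96357528e-04]), 'ee_pos': array([ 0.19984406, -0.59168284,  0.22183939]), 'tool_rot': array([-3.09854848e+00, -5.09266172e-01,  5.64826560e-04]), 'contact_force': array([ 0.5559618 , -0.85028242, -0.12582495]), 'moment': array([-0.01938839,  0.0262957 , -0.00373565]), 'finger_force': 0.0, 'grip_width': 0.08800299896527296}
side {'vfov': 42.33278951228728, 'cx': 271.853214623408, 'cy': 205.9906175959502, 'extrinsics': array([[-0.63520813, -0.77230061, -0.00789942,  0.31484151],
       [ 0.61945005, -0.51554584,  0.59202545, -0.45850648],
       [-0.46129413,  0.37116608,  0.80588056, -1.21046229],
       [ 0.        ,  0.        ,  0.        ,  1.        ]])}
pick_tray [([3
[... 361 characters left out ...]
ov': 52.17076110528546, 'cx': 282.297940948689, 'cy': 212.64919246941975, 'extrinsics': array([[ 0.02189332, -0.99950457,  0.02261201, -0.13698147],
       [ 0.99824399,  0.02309973,  0.05454661, -0.60605742],
       [-0.05504191,  0.02137809,  0.99825516, -1.02974202],
       [ 0.        ,  0.        ,  0.        ,  1.        ]])}
pick_tray [([327.0, 239.0], 0.95)]
tray_handle [([325.0, 237.0], 0.64)]
check_weight [([322.0, 247.0], 0.7), ([405.0, 260.0], 0.69), ([262.0, 219.0], 0.64)]
bench_scale [([197.0, 228.0], 0.96)]
cal_key_top [([194.0, 226.0], 0.45), ([214.0, 252.0], 0.37)]
brown_bottle [([207.0, 173.0], 0.79)]
glue_bottle [([191.0, 145.0], 0.67)]
finger_slot [([328.0, 238.0], 0.71)]
```

View pics/top0.png

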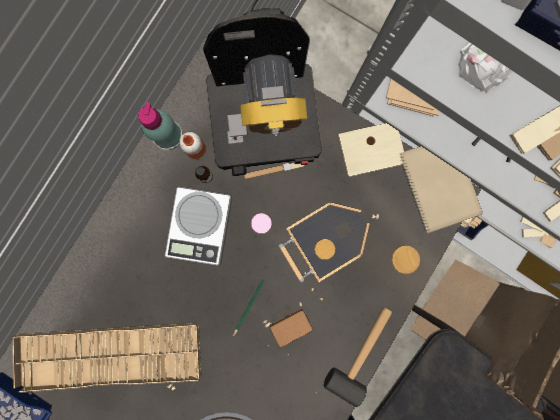

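View pics/side0.png

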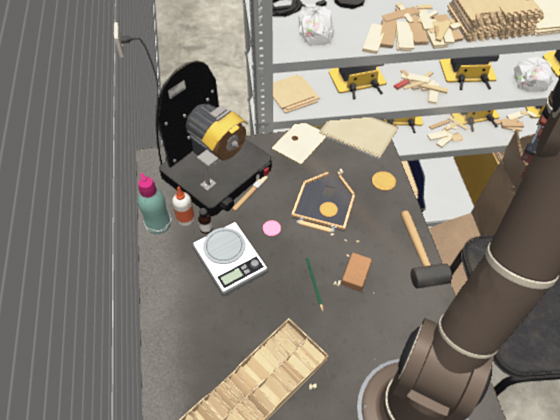

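The top view shows three weight-like discs: brass in the tray at (325,249), a larger brass one at (406,260) and a pink one at (262,223). The one in the tray is the smaller non-pink disc, so it fits. I'll confirm that in an enlarged crop.

```bash
cat > h.py <<'E'
import numpy as np,cv2
from plant import bot,cams,models
from scipy.spatial.transform import Rotation as R
def K(c):
    k=cams.calibration(c);return 210/np.tan(np.radians(k["vfov"]/2)),k["cx"],k["cy"],np.array(k["extrinsics"])
def world(c,px,z):
    f,cx,cy,E=K(c);px=np.atleast_2d(px).astype(float)
    d=np.c_[(px[:,0]-cx)/f,-(px[:,1]-cy)/f,-np.ones(len(px))]@E[:3,:3]
    o=-E[:3,:3].T@E[:3,3];return o+d*((z-o[2])/d[:,2])[:,None]
def pix(c,P):
    f,cx,cy,E=K(c);p=np.atleast_2d(P)@E[:3,:3].T+E[:3,3]
    return np.c_[cx+f*p[:,0]/-p[:,2],cy-f*p[:,1]/-p[:,2]]
E
python3 - <<'E'
import cv2
im=cv2.imread("pics/top0.png")
c=im[180:300,240:430];cv2.imwrite("pics/c1.png",cv2.resize(c,None,fx=4.2,fy=4.2,interpolation=cv2.INTER_CUBIC))
c=im[175:275,155:245]
cv2.imwrite("pics/c2.png",cv2.resize(c,None,fx=5,fy=5,interpolation=cv2.INTER_CUBIC))
E
```

```text
(no output)
```

View pics/c1.png

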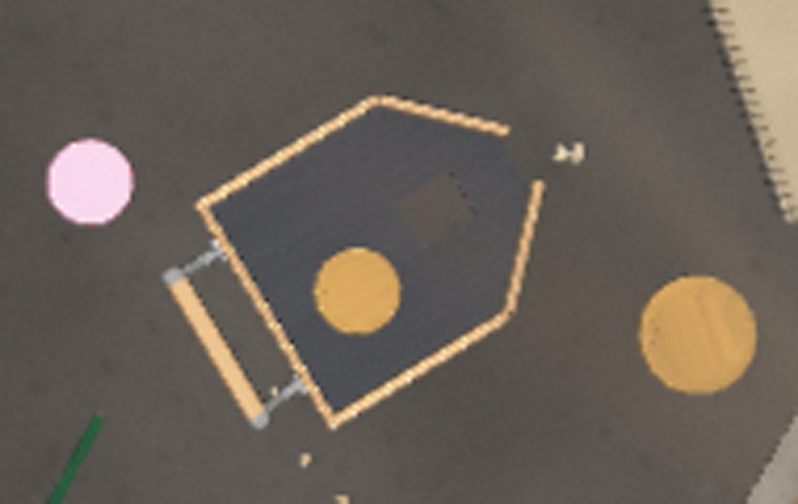

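View pics/c2.png

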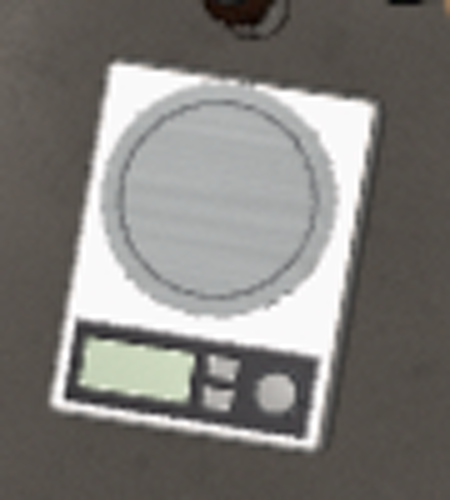

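The crops confirm it. The brass disc in the tray at about (325,249) is clearly smaller than the one at (406,260), and the third is pink. The nose points right and up at about (364,217), with the handle at (292,263). On the scale, the platform centre is at about (199,215) and the key at (210,254).

```bash
cat > fit.py <<'E'
from h import *
from scipy.optimize import least_squares
m=np.array([[83,-73,26],[83,73,26],[-36,-73,26],[-36,73,26],[-90,-19,26],[-90,19,26],[118,-42,46],[118,42,46]])/1e3
def place(p,m):
    c,s=np.cos(p[2]),np.sin(p[2]);return np.c_[p[0]+c*m[:,0]-s*m[:,1],p[1]+s*m[:,0]+c*m[:,1],m[:,2]]
def fit(c,m,px,p0):
    r=least_squares(lambda p:(pix(c,place(p,m))-px).ravel(),p0);return r.x,r.fun.reshape(-1,2)
E
python3 - <<'E'
from fit import *
c1=np.array([[205,207],[335,420],[378,101],[509,317],[507,131],[538,184],[179,285],[256,414]],float)/4.2+[240,180]
# which side is +y: handle->nose is right(-y) & slightly up(+x): tray -x dir
for mm in (m,m*[1,-1,1]):
    p,r=fit("top",mm,c1,[.6,-.25,2.]);print("tray",p.round(4),np.abs(r).mean().round(2))
    best=p if np.abs(r).mean()<1 else None
    if best is not None: P=best;print(r.round(1).tolist())
# scale
s=np.array([[26,0,46],[-60,-42,42],[-88,-68,33],[-88,68,33],[88,-68,33],[88,68,33]])/1e3
c2=np.array([[220,200],[275,393],[318,450],[52,405],[377,101],[112,65]])/5+[155,175]
q,r=fit("top",s,c2,[.6,.1,0]);print("scale",q.round(4),r.round(1).tolist())
print("plat",place(q,s)[0],"key",place(q,s)[1])
t=np.array([[118,0,46],[-70,0,17],[-81,0,0],[-34,0,14]])/1e3
print("handle,nose,foot,slot\n",place(P,t).round(4))
print("weight",world("top",[325,249.2],.0155).round(4))
im=cv2.imread("pics/side0.png")
for X,col in((place(P,m),(0,255,0)),(place(q,s),(255,0,255)),(place(P,t),(0,0,255))):
    for a in pix("side",X)*1:
        pass
    print(pix("side",X).round(1).tolist())
big=cv2.resize(im[150:310,180:370],None,fx=4,fy=4,interpolation=cv2.INTER_CUBIC)
for X,col in((place(P,m),(0,255,0)),(place(q,s),(255,0,255)),(place(P,t),(0,0,255))):
    for a in (pix("side",X)-[180,150])*4+1.5: cv2.circle(big,tuple(int(v) for v in a),3,col,-1)
cv2.imwrite("pics/s1.png",cv2.resize(big,None,fx=.9,fy=.9))
for n in("brown_bottle","glue_bottle"): pass
print(world("top",[[203,174],[191,145]],.08).round(3))
E
```

```text
tray [ 0.5523 -0.2475  2.139 ] 0.32
[[-0.6, -0.2], [-0.1, 0.9], [-0.1, -0.4], [0.3, -0.4], [-0.3, -0.1], [0.5, 0.6], [0.1, -0.1], [0.2, -0.3]]
tray [ 0.5529 -0.2475  2.1455] 29.41
scale [ 0.5718  0.0783 -0.1368] [[-0.2, -0.1], [0.5, 0.0], [1.3, 1.8], [-2.0, 1.9], [1.7, -1.0], [-1.3, -2.8]]
plat [0.59757052 0.07471834 0.046     ] key [0.50664726 0.04483588 0.042     ]
handle,nose,foot,slot
 [[ 0.4888 -0.148   0.046 ]
 [ 0.59   -0.3065  0.017 ]
 [ 0.5959 -0.3158  0.    ]
 [ 0.5706 -0.2762  0.014 ]]
weight [[ 0.5221 -0.2296  0.0155]]
[[293.5, 212.9], [344.9, 226.2], [305.2, 181.1], [354.7, 193.2], [328.0, 171.8], [340.7, 174.8], [300.9, 221.5], [331.2, 229.4]]
[[225.0, 244.0], [255.5, 261.6], [269.9, 266.8], [223.4, 291.9], [236.3, 219.1], [191.7, 241.3]]
[[316.0, 225.5], [332.4, 180.3], [332.8, 181.1], [329.2, 190.2]]
[[0.69  0.062 0.08 ]
 [0.757 0.092 0.08 ]]
```

View pics/s1.png

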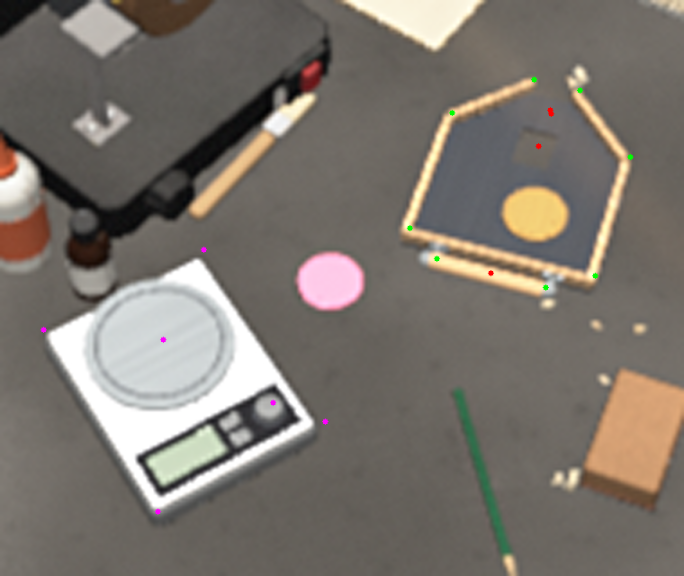

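```bash
cat >> h.py <<'E'
def go(p,yaw=None,src=None):
    """travel and twist in tool axes to TCP p, tool down with tool y along world angle yaw"""
    s=bot.read_state();r=R.from_rotvec(s["tool_rot"]);out=r.inv().apply(np.array(p)-s["ee_pos"])
    tw=np.zeros(3)
    if yaw is not None:
        y=np.array([np.cos(yaw),np.sin(yaw),0]);z=np.array([0,0,-1]);x=np.cross(y,z)
        tw=(r.inv()*R.from_matrix(np.c_[x,y,z])).as_rotvec()
    print("travel",out.round(4).tolist(),"twist",tw.round(4).tolist(),"t",round(s["clock"],2),"tcp",s["ee_pos"].round(4))
E
python3 -c "
from h import *
go([.4888,-.148,.12],2.139-np.pi);go([.4888,-.148,.034],2.139-np.pi)"
```

```text
travel [0.4158, -0.3284, 0.1027] twist [0.0001, 0.0, -0.2424] t 0.9 tcp [ 0.2    -0.5922  0.2227]
travel [0.4158, -0.3284, 0.1887] twist [0.0001, 0.0, -0.2424] t 0.9 tcp [ 0.2    -0.5922  0.2227]
```

```bash
python3 -m creep '{"travel":[[0.04,-0.0,0],[0.07,-0.025,0],[0.1,-0.05,0],[0.13,-0.075,0],[0.16,-0.1,0]],"twist":[[0,0,-0.05],[0,0,-0.1],[0,0,-0.15],[0,0,-0.2],[0,0,-0.242]],"jaw":[-0.44,-0.44,-0.44,-0.44,-0.44]}' 20; python3 -c "
from h import *
go([.4888,-.148,.12],2.139-np.pi)"
```

```text
clock: 1.32
ee_pos: [0.3203, -0.4446, 0.2227]
tool_rot: [3.014, 0.884, 0.0]
contact_force: [0.7, 0.2, 0.3]
grip_width: 0.058
finger_force: 0.0
travel [0.3019, -0.1587, 0.1026] twist [0.0003, 0.0001, 0.0021] t 1.32 tcp [ 0.3203 -0.4446  0.2227]
```

```bash
python3 -m creep '{"travel":[[0.035,-0.018,0],[0.07,-0.036,0],[0.105,-0.054,0],[0.14,-0.072,0],[0.175,-0.09,0]],"twist":[[0,0,0],[0,0,0],[0,0,0],[0,0,0],[0,0,0]],"jaw":[-0.44,-0.44,-0.44,-0.44,-0.44]}'; python3 -m creep '{"travel":[[0.035,-0.018,0.01],[0.07,-0.036,0.03],[0.105,-0.054,0.05],[0.127,-0.068,0.08],[0.127,-0.068,0.1]],"twist":[[0,0,0],[0,0,0],[0,0,0],[0,0,0],[0,0,0]],"jaw":[-0.44,-0.44,-0.44,-0.44,-0.44]}'; python3 -m creep '{"travel":[[0,0,0],[0,0,0]],"twist":[[0,0,0],[0,0,0]],"jaw":[-0.44,-0.44]}'; python3 -c "
from h import *
go([.4888,-.148,.034],2.139-np.pi)
a,b=[cams.grab_frame(c) for c in('top','side')]
for c,o in(('top',a),('side',b)): print(pix(c,[.4888,-.148,.046]).round(1))
b=cv2.resize(b[130:270,220:420],None,fx=3.9,fy=3.9,interpolation=cv2.INTER_CUBIC);cv2.imwrite('pics/s2.png',b)"
```

```text
clock: 1.73
ee_pos: [0.4194, -0.2745, 0.223]
tool_rot: [3.015, 0.879, 0.001]
contact_force: [0.6, -0.1, -0.5]
grip_width: 0.0258
finger_force: 0.0
clock: 2.15
ee_pos: [0.4918, -0.1442, 0.1216]
tool_rot: [-3.011, -0.89, -0.005]
contact_force: [-0.6, 0.4, -0.2]
grip_width: 0.0242
finger_force: 0.0
clock: 2.32
ee_pos: [0.4885, -0.1506, 0.1222]
tool_rot: [-3.015, -0.881, 0.004]
contact_force: [0.1, -0.6, 0.3]
grip_width: 0.0243
finger_force: 0.0
travel [0.0018, -0.0019, 0.0882] twist [-0.0017, 0.0019, 0.0002] t 2.32 tcp [ 0.4885 -0.1506  0.1222]
[[291.9 263. ]]
[[316.  225.5]]
```

View pics/s2.png

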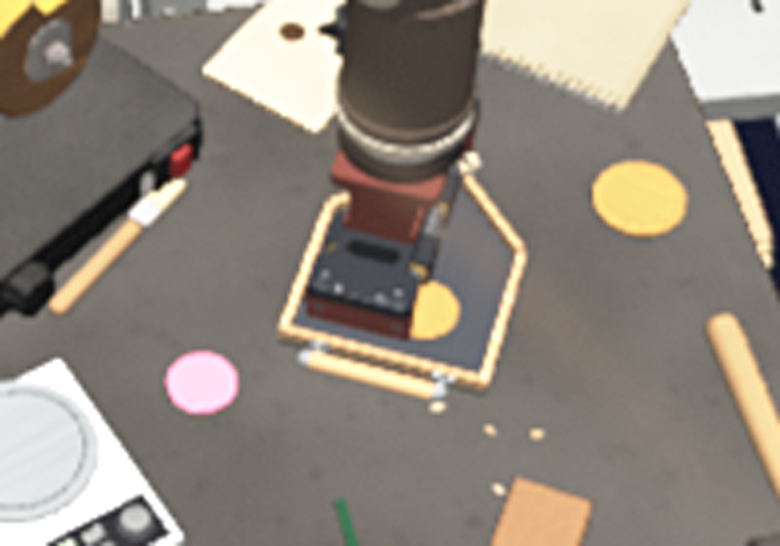

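The gripper is lined up over the handle bar, which shows at crop (370,372). The tray hasn't moved, so I'm going down to grip.

```bash
python3 -m creep '{"travel":[[0.002,-0.002,0.025],[0.002,-0.002,0.05],[0.002,-0.002,0.07],[0.002,-0.002,0.085],[0.002,-0.002,0.088]],"twist":[[0,0,0],[0,0,0],[0,0,0],[0,0,0],[0,0,0]],"jaw":[-0.44,-0.44,-0.44,-0.44,-0.44]}'; python3 -m creep '{"travel":[[0,0,0],[0,0,0],[0,0,0],[0,0,0],[0,0,0]],"twist":[[0,0,0],[0,0,0],[0,0,0],[0,0,0],[0,0,0]],"jaw":[-0.44,-1,-1,-1,-1]}' 20
```

```text
clock: 2.83
ee_pos: [0.4891, -0.1493, 0.0341]
tool_rot: [3.017, 0.876, -0.002]
contact_force: [0.6, 0.4, 0.8]
grip_width: 0.0247
finger_force: 0.0
clock: 3.25
ee_pos: [0.4901, -0.1475, 0.036]
tool_rot: [3.015, 0.88, 0.001]
contact_force: [-3.1, 2.0, 6.4]
grip_width: 0.0112
finger_force: 20.0
```

```bash
python3 -m creep '{"travel":[[0,0.002,-0.008],[0,0.005,-0.017],[0,0.008,-0.026],[0,0.011,-0.034],[0,0.013,-0.039]],"twist":[[0,0,0],[0,0,0],[0,0,0],[0,0,0],[0,0,0]],"jaw":[-1,-1,-1,-1,-1]}'; python3 -m creep '{"travel":[[0,0.003,-0.006],[0,0.006,-0.012],[0,0.009,-0.018],[0,0.012,-0.023],[0,0.015,-0.027]],"twist":[[0,0,0],[0,0,0],[0,0,0],[0,0,0],[0,0,0]],"jaw":[-1,-1,-1,-1,-1]}'; python3 -m creep '{"travel":[[0,0.004,-0.006],[0,0.008,-0.011],[0,0.013,-0.017],[0,0.018,-0.023],[0,0.022,-0.027]],"twist":[[0,0,0],[0,0,0],[0,0,0],[0,0,0],[0,0,0]],"jaw":[-1,-1,-1,-1,-1]}'
python3 - <<'E'
from h import *
for c in("side","top"):
    cams.grab_frame(c)
    print(c,[(np.round(d["position"]).tolist(),round(d["conf"],2)) for d in models.search_frame(c,"check_weight")])
b=cams.grab_frame("side");b=cv2.resize(b[100:240,220:420],None,fx=3.9,fy=3.9,interpolation=cv2.INTER_CUBIC);cv2.imwrite('pics/s3.png',b)
print(bot.read_state()["ee_pos"],bot.read_state()["clock"])
E
```

```text
clock: 3.67
ee_pos: [0.4976, -0.1594, 0.0753]
tool_rot: [3.015, 0.879, 0.002]
contact_force: [-0.3, 0.9, -3.4]
grip_width: 0.0113
finger_force: 20.0
clock: 4.08
ee_pos: [0.5051, -0.1716, 0.1012]
tool_rot: [-3.016, -0.88, -0.0]
contact_force: [-0.3, 1.0, -1.9]
grip_width: 0.0114
finger_force: 20.0
clock: 4.5
ee_pos: [0.5174, -0.1905, 0.1286]
tool_rot: [3.015, 0.88, 0.001]
contact_force: [-1.8, 1.1, -1.2]
grip_width: 0.0111
finger_force: 20.0
side [([269.0, 222.0], 0.75), ([341.0, 191.0], 0.65), ([384.0, 182.0], 0.6)]
top [([403.0, 261.0], 0.77), ([262.0, 218.0], 0.69), ([362.0, 218.0], 0.5), ([335.0, 213.0], 0.2)]
[ 0.51680884 -0.19030129  0.12745113] 4.75
```

View pics/s3.png

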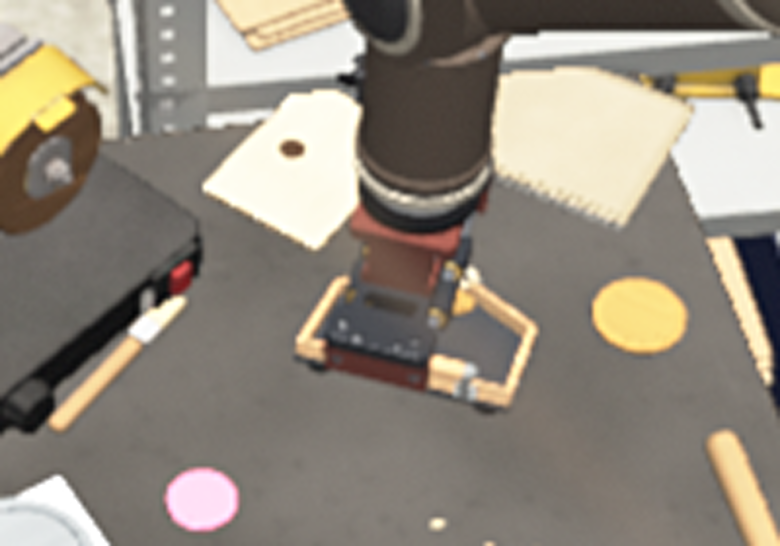

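The tray is up by about 29° and the brass weight has slid close to the nose, at crop (465,300), partly hidden by the gripper. I'll tilt a little more, hold, then measure.

```bash
python3 -m creep '{"travel":[[0,0.004,-0.004],[0,0.008,-0.007],[0,0.012,-0.011],[0,0.014,-0.013],[0,0.014,-0.013]],"twist":[[0,0,0],[0,0,0],[0,0,0],[0,0,0],[0,0,0]],"jaw":[-1,-1,-1,-1,-1]}'; python3 -m creep '{"travel":[[0,0,0],[0,0,0],[0,0,0],[0,0,0],[0,0,0]],"twist":[[0,0,0],[0,0,0],[0,0,0],[0,0,0],[0,0,0]],"jaw":[-1,-1,-1,-1,-1]}'
python3 - <<'E'
from h import *
b=cams.grab_frame("top")
print([(np.round(d["position"],1).tolist(),round(d["conf"],2)) for d in models.search_frame("top","check_weight")])
s=bot.read_state();print(s["ee_pos"],s["clock"])
# predicted nose seat at tilt th about foot
for d in (33,35):
    th=np.radians(d);u=np.array([-.539,.843]);f=np.array([.5959,-.3158])
    h=.011*np.cos(th)-.017*np.sin(th);z=.011*np.sin(th)+.017*np.cos(th)
    print(d,pix("top",[*(f+u*h),z]).round(1))
b=cv2.resize(b[170:290,250:430],None,fx=4.2,fy=4.2,interpolation=cv2.INTER_CUBIC);cv2.imwrite('pics/t3.png',b)
E
```

```text
clock: 5.17
ee_pos: [0.5249, -0.2022, 0.1413]
tool_rot: [3.016, 0.879, 0.001]
contact_force: [-1.4, 1.8, -0.7]
grip_width: 0.0111
finger_force: 20.0
clock: 5.58
ee_pos: [0.5242, -0.2016, 0.1406]
tool_rot: [-3.016, -0.88, 0.0]
contact_force: [-0.8, 1.5, -1.6]
grip_width: 0.0112
finger_force: 20.0
[([262.4, 222.9], 0.76), ([404.9, 260.2], 0.75), ([365.4, 216.2], 0.74)]
[ 0.52421177 -0.20165881  0.14058483] 5.6833
33 [[360.9 219.8]]
35 [[361.1 219.6]]
```

View pics/t3.png

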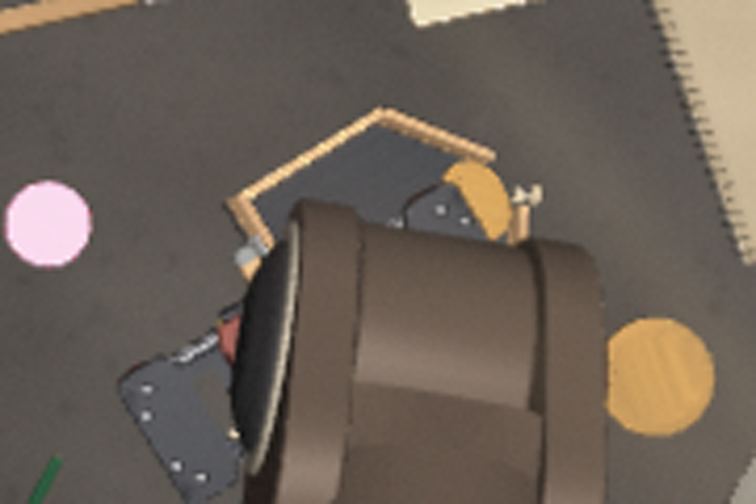

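The weight sits in the nose with its front rim in the spout, at crop (485,195), against both strips. I'll lower it back along the same arc.

```bash
python3 -m creep '{"travel":[[0,-0.005,0.005],[0,-0.01,0.0095],[0,-0.014,0.013],[0,-0.019,0.019],[0,-0.023,0.024]],"twist":[[0,0,0],[0,0,0],[0,0,0],[0,0,0],[0,0,0]],"jaw":[-1,-1,-1,-1,-1]}'; python3 -m creep '{"travel":[[0,-0.004,0.005],[0,-0.008,0.01],[0,-0.013,0.016],[0,-0.017,0.023],[0,-0.02,0.028]],"twist":[[0,0,0],[0,0,0],[0,0,0],[0,0,0],[0,0,0]],"jaw":[-1,-1,-1,-1,-1]}';  python3 -m creep '{"travel":[[0,-0.003,0.006],[0,-0.006,0.012],[0,-0.009,0.018],[0,-0.011,0.023],[0,-0.013,0.029]],"twist":[[0,0,0],[0,0,0],[0,0,0],[0,0,0],[0,0,0]],"jaw":[-1,-1,-1,-1,-1]}'; python3 -m creep '{"travel":[[0,-0.002,0.006],[0,-0.004,0.012],[0,-0.006,0.017],[0,-0.008,0.022],[0,-0.008,0.024]],"twist":[[0,0,0],[0,0,0],[0,0,0],[0,0,0],[0,0,0]],"jaw":[-1,-1,-1,-1,-1]}'
```

```text
clock: 6.1
ee_pos: [0.5116, -0.1822, 0.116]
tool_rot: [3.015, 0.88, 0.0]
contact_force: [0.5, -0.0, -2.1]
grip_width: 0.0113
finger_force: 20.0
clock: 6.52
ee_pos: [0.5007, -0.165, 0.0878]
tool_rot: [-3.015, -0.88, 0.001]
contact_force: [1.1, -1.7, -3.8]
grip_width: 0.0115
finger_force: 20.0
clock: 6.93
ee_pos: [0.4941, -0.1543, 0.0592]
tool_rot: [-3.016, -0.88, -0.0]
contact_force: [0.4, -0.8, -2.6]
grip_width: 0.0113
finger_force: 20.0
clock: 7.35
ee_pos: [0.4883, -0.1452, 0.0355]
tool_rot: [-3.012, -0.881, 0.004]
contact_force: [-9.8, 9.7, 19.0]
grip_width: 0.0114
finger_force: 20.0
```

```bash
python3 -m creep '{"travel":[[0,0,-0.001],[0,0,-0.001],[0,0,-0.001],[0,0,-0.001],[0,0,-0.001]],"twist":[[0,0,0],[0,0,0],[0,0,0],[0,0,0],[0,0,0]],"jaw":[-1,-0.7,-0.45,-0.45,-0.45]}'; python3 -m creep '{"travel":[[0,0,-0.01],[0,0,-0.03],[0,0,-0.06],[0,0,-0.1],[-0.03,0,-0.13]],"twist":[[0,0,0],[0,0,0],[0,0,0],[0,0,0],[0,0,0]],"jaw":[-0.45,-0.45,-0.45,0,0]}'; python3 -m creep '{"travel":[[-0.04,0,0],[-0.08,0,0],[-0.12,0,0],[-0.16,0,0],[-0.2,0,0]],"twist":[[0,0,0],[0,0,0],[0,0,0],[0,0,0],[0,0,0]],"jaw":[0.5,0.5,0.5,0.5,0.5]}';python3 - <<'E'
from h import *
b=cams.grab_frame("top")
print([(np.round(d["position"],1).tolist(),round(d["conf"],2)) for d in models.search_frame("top","check_weight")])
b=cv2.resize(b[170:290,250:430],None,fx=4.2,fy=4.2,interpolation=cv2.INTER_CUBIC);cv2.imwrite('pics/t4.png',b)
E
```

```text
clock: 7.77
ee_pos: [0.4894, -0.1474, 0.0364]
tool_rot: [-3.015, -0.88, 0.001]
contact_force: [0.2, -0.1, 0.8]
grip_width: 0.024
finger_force: 0.0
clock: 8.18
ee_pos: [0.4688, -0.1603, 0.1693]
tool_rot: [-3.013, -0.888, -0.008]
contact_force: [1.1, -0.8, 0.5]
grip_width: 0.034
finger_force: 0.0
clock: 8.6
ee_pos: [0.2946, -0.2715, 0.1668]
tool_rot: [3.015, 0.881, 0.001]
contact_force: [0.6, -1.0, -0.5]
grip_width: 0.0646
finger_force: 0.0
[([405.3, 259.4], 0.69), ([261.3, 220.8], 0.64), ([358.6, 220.3], 0.55), ([200.1, 227.1], 0.5)]
```

View pics/t4.png

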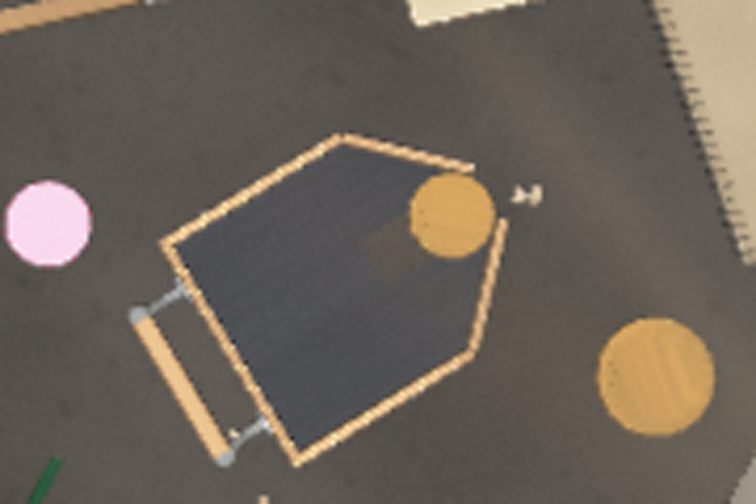

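Tray is flat, with the weight at the nose, at crop (452,215). Now I'll refit the tray pose and check the seat.

Run:
```python
from fit import *
c=np.array([[168,244],[299,459],[342,138],[472,353],[472,168],[503,221],[142,323],[221,451]],float)/4.2+[250,170]-.4
# sub-pixel weight by colour
im=cv2.imread("pics/t4.png");hsv=cv2.cvtColor(im,cv2.COLOR_BGR2HSV)
k=cv2.inRange(hsv,(12,110,120),(25,255,255));k=cv2.morphologyEx(k,cv2.MORPH_OPEN,np.ones((25,25)))
n,l,s,ce=cv2.connectedComponentsWithStats(k);print(s[1:].tolist(),ce[1:].round(1).tolist())
i=[j for j in range(1,n) if abs(ce[j][0]-452)<20 and abs(ce[j][1]-215)<20][0]
w=world("top",ce[i]/4.2+[250,170]-.4,.017)[0]
p,r=fit("top",m,c,[.55,-.25,2.14]);print("tray",p.round(4),r.round(1).tolist())
seat=place(p,np.array([[-.07,0,.014]]))[0];print("weight",w.round(4),"seat",seat.round(4))
yaw=p[2]-np.pi
go([w[0],w[1],.10],yaw);go([w[0],w[1],.008],yaw)
```

```text
[[411, 175, 82, 81, 5550], [598, 319, 114, 115, 10720]] [[451.3, 215.0], [654.6, 376.3]]
tray [ 0.556  -0.2499  2.1403] [[-0.4, -0.1], [0.0, 0.5], [-0.1, -0.3], [0.5, -0.1], [-0.6, -0.1], [0.2, 0.7], [0.3, -0.2], [0.1, -0.2]]
weight [ 0.5933 -0.3071  0.017 ] seat [ 0.5938 -0.3089  0.014 ]
travel [0.2383, 0.189, 0.0658] twist [-0.0007, 0.0021, -0.0094] t 8.7 tcp [ 0.2911 -0.2736  0.1665]
travel [0.2385, 0.1891, 0.1578] twist [-0.0007, 0.0021, -0.0094] t 8.7 tcp [ 0.2911 -0.2736  0.1665]
```

The weight is about 2 mm from the seat, so step 2 is met. Next I'll position over it with the jaw at 66 mm.

```bash
python3 -m creep '{"travel":[[0.03,0.024,0],[0.06,0.048,0],[0.09,0.072,0],[0.12,0.096,0],[0.15,0.12,0]],"twist":[[0,0,-0.009],[0,0,-0.009],[0,0,-0.009],[0,0,-0.009],[0,0,-0.009]],"jaw":[0.5,0.5,0.5,0.5,0.5]}'; python3 -m creep '{"travel":[[0.03,0.024,0.01],[0.06,0.048,0.03],[0.088,0.069,0.05],[0.088,0.069,0.08],[0.088,0.069,0.1]],"twist":[[0,0,0],[0,0,0],[0,0,0],[0,0,0],[0,0,0]],"jaw":[0.5,0.5,0.5,0.5,0.5]}';  python3 -m creep '{"travel":[[0,0,0],[0,0,0]],"twist":[[0,0,0],[0,0,0]],"jaw":[0.5,0.5]}'
python3 - <<'E'
from h import *
go([.5935,-.3077,.0115],2.1403-np.pi)
E
```

```text
clock: 9.12
ee_pos: [0.4896, -0.2909, 0.1665]
tool_rot: [-3.011, -0.894, -0.001]
contact_force: [0.6, -0.2, -0.0]
grip_width: 0.0656
finger_force: 0.0
clock: 9.53
ee_pos: [0.6006, -0.2989, 0.0633]
tool_rot: [-3.008, -0.897, 0.0]
contact_force: [-1.3, 0.1, -0.3]
grip_width: 0.066
finger_force: 0.0
clock: 9.7
ee_pos: [0.5983, -0.3004, 0.0653]
tool_rot: [-3.009, -0.894, 0.003]
contact_force: [-0.3, 0.3, 1.0]
grip_width: 0.0659
finger_force: 0.0
travel [-0.0079, 0.0037, 0.0538] twist [-0.0029, 0.0012, 0.0079] t 9.7 tcp [ 0.5983 -0.3004  0.0653]
```

```bash
python3 -m creep '{"travel":[[-0.008,0.004,0],[-0.008,0.004,0],[-0.008,0.004,0]],"twist":[[0,0,0.006],[0,0,0.006],[0,0,0.006]],"jaw":[0.5,0.5,0.5]}' 10
python3 - <<'E'
from h import *
go([.5935,-.3077,.0115],2.1403-np.pi)
b=cams.grab_frame("side")
s=bot.read_state();r=R.from_rotvec(s["tool_rot"])
b=cv2.resize(b[110:230,250:430],None,fx=4.2,fy=4.2,interpolation=cv2.INTER_CUBIC);cv2.imwrite('pics/s5.png',b)
E
```

```text
clock: 9.95
ee_pos: [0.5944, -0.3111, 0.0683]
tool_rot: [3.013, 0.881, 0.003]
contact_force: [0.3, 0.8, 0.3]
grip_width: 0.0658
finger_force: 0.0
travel [0.001, -0.0035, 0.0568] twist [0.0029, -0.001, -0.0008] t 9.95 tcp [ 0.5944 -0.3111  0.0683]
```

View pics/s5.png

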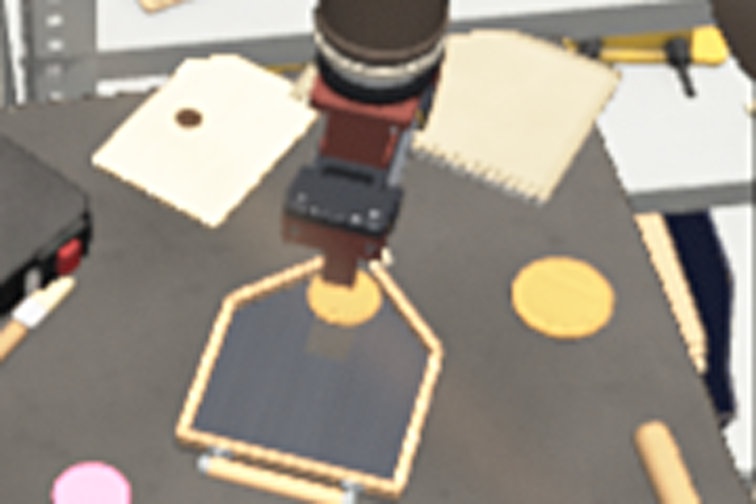

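The near finger, at crop (342,275), is in line with the slot at (330,340) and the weight at (345,300). I'll let the arm settle and re-read.

```bash
python3 -m creep '{"travel":[[0,0,0.02],[0,0,0.02],[0,0,0.02],[0,0,0.02],[0,0,0.02]],"twist":[[0,0,0],[0,0,0],[0,0,0],[0,0,0],[0,0,0]],"jaw":[0.5,0.5,0.5,0.5,0.5]}' 10
python3 - <<'E'
from h import *
go([.5935,-.3077,.0115],2.1403-np.pi)
E
```

```text
clock: 10.42
ee_pos: [0.5948, -0.3094, 0.0471]
tool_rot: [3.014, 0.884, 0.001]
contact_force: [1.1, 0.1, -0.8]
grip_width: 0.066
finger_force: 0.0
travel [-0.0002, -0.0022, 0.0356] twist [0.001, -0.0007, 0.0013] t 10.42 tcp [ 0.5948 -0.3094  0.0471]
```

```bash
python3 -m creep '{"travel":[[0,-0.002,0.01],[0,-0.002,0.019],[0,-0.002,0.028],[0,-0.002,0.035],[0,-0.002,0.035]],"twist":[[0,0,0],[0,0,0],[0,0,0],[0,0,0],[0,0,0]],"jaw":[0.5,0.5,0.5,0.5,0.5]}' 10;  python3 -m creep '{"travel":[[0,0,0],[0,0,0]],"twist":[[0,0,0],[0,0,0]],"jaw":[0.5,0.5]}'
python3 - <<'E'
from h import *
go([.5935,-.3077,.0115],2.1403-np.pi)
E
```

```text
clock: 10.83
ee_pos: [0.5918, -0.3069, 0.0086]
tool_rot: [-3.012, -0.884, 0.004]
contact_force: [-0.5, 0.5, -1.6]
grip_width: 0.066
finger_force: 0.0
clock: 11.0
ee_pos: [0.5933, -0.3076, 0.0111]
tool_rot: [-3.014, -0.885, -0.0]
contact_force: [0.1, -0.1, 0.2]
grip_width: 0.0657
finger_force: 0.0
travel [0.0001, 0.0002, -0.0004] twist [-0.0, -0.0, 0.0013] t 11.0 tcp [ 0.5933 -0.3076  0.0111]
```

No contact force, and the tool is where I want it. Closing at 10 N.

```bash
python3 -m creep '{"travel":[[0,0,0],[0,0,0],[0,0,0],[0,0,0],[0,0,0]],"twist":[[0,0,0],[0,0,0],[0,0,0],[0,0,0],[0,0,0]],"jaw":[0.3,0.1,-0.2,-0.2,-0.2]}' 10;  python3 -m creep '{"travel":[[0,0,0],[0,0,-0.005],[0,0,-0.015],[0,0,-0.03],[0,0,-0.05]],"twist":[[0,0,0],[0,0,0],[0,0,0],[0,0,0],[0,0,0]],"jaw":[-0.2,-0.2,-0.2,-0.2,-0.2]}'
```

```text
clock: 11.42
ee_pos: [0.5933, -0.3075, 0.0115]
tool_rot: [3.014, 0.885, 0.0]
contact_force: [0.1, 0.3, 2.6]
grip_width: 0.0493
finger_force: 10.0
clock: 11.83
ee_pos: [0.5924, -0.3074, 0.0611]
tool_rot: [-3.013, -0.884, 0.002]
contact_force: [-0.3, -0.3, -0.1]
grip_width: 0.0491
finger_force: 10.0
```

Weight is held (49 mm). Carrying it towards the platform.

```bash
python3 -m creep '{"travel":[[0,0,-0.02],[0,0,-0.04],[0,0,-0.06],[0,0,-0.07],[0,0,-0.07]],"twist":[[0,0,0],[0,0,0],[0,0,0],[0,0,0],[0,0,0]],"jaw":[-0.2,-0.2,-0.2,-0.2,-0.2]}'
python3 - <<'E'
from h import *
go([.5976,.0747,.13],2.1403-np.pi)
E
```

```text
clock: 12.25
ee_pos: [0.5947, -0.3084, 0.1345]
tool_rot: [3.011, 0.883, 0.006]
contact_force: [0.5, 0.9, -0.5]
grip_width: 0.0492
finger_force: 10.0
travel [0.2093, -0.3209, 0.0036] twist [0.0044, -0.0026, 0.001] t 12.25 tcp [ 0.5947 -0.3084  0.1345]
```

```bash
python3 -m creep '{"travel":[[0.01,-0.015,0],[0.026,-0.04,0],[0.043,-0.065,0],[0.06,-0.092,0],[0.077,-0.119,0]],"twist":[[0,0,0],[0,0,0],[0,0,0],[0,0,0],[0,0,0]],"jaw":[-0.2,-0.2,-0.2,-0.2,-0.2]}';python3 -m creep '{"travel":[[0.017,-0.027,0],[0.034,-0.053,0],[0.051,-0.079,0],[0.068,-0.105,0],[0.084,-0.129,0]],"twist":[[0,0,0],[0,0,0],[0,0,0],[0,0,0],[0,0,0]],"jaw":[-0.2,-0.2,-0.2,-0.2,-0.2]}'; python3 -m creep '{"travel":[[0.015,-0.025,0],[0.03,-0.048,0],[0.042,-0.064,0],[0.048,-0.072,0],[0.048,-0.073,0]],"twist":[[0,0,0],[0,0,0],[0,0,0],[0,0,0],[0,0,0]],"jaw":[-0.2,-0.2,-0.2,-0.2,-0.2]}'; python3 -m creep '{"travel":[[0,0,0.02],[0,0,0.04],[0,0,0.05],[0,0,0.05]],"twist":[[0,0,0],[0,0,0],[0,0,0],[0,0,0]],"jaw":[-0.2,-0.2,-0.2,-0.2]}'
python3 - <<'E'
from h import *
go([.5976,.0747,.047],2.1403-np.pi)
b=cams.grab_frame("side")
b=cv2.resize(b[150:310,160:360],None,fx=3.9,fy=3.7,interpolation=cv2.INTER_CUBIC);cv2.imwrite('pics/s6.png',b)
E
```

```text
clock: 12.67
ee_pos: [0.5928, -0.1646, 0.1299]
tool_rot: [-3.014, -0.883, 0.002]
contact_force: [0.1, -0.2, -0.3]
grip_width: 0.0489
finger_force: 10.0
clock: 13.08
ee_pos: [0.5938, -0.0101, 0.13]
tool_rot: [-3.014, -0.885, 0.002]
contact_force: [0.1, 0.1, 0.3]
grip_width: 0.0489
finger_force: 10.0
clock: 13.5
ee_pos: [0.5951, 0.0781, 0.1303]
tool_rot: [-3.012, -0.89, 0.001]
contact_force: [0.7, -0.9, -1.0]
grip_width: 0.0496
finger_force: 10.0
clock: 13.83
ee_pos: [0.5938, 0.0732, 0.0783]
tool_rot: [3.015, 0.882, -0.008]
contact_force: [0.2, 0.1, 0.1]
grip_width: 0.0492
finger_force: 10.0
travel [0.0042, 0.0008, 0.0313] twist [-0.0012, 0.0049, -0.0005] t 13.83 tcp [0.5938 0.0732 0.0783]
```

View pics/s6.png

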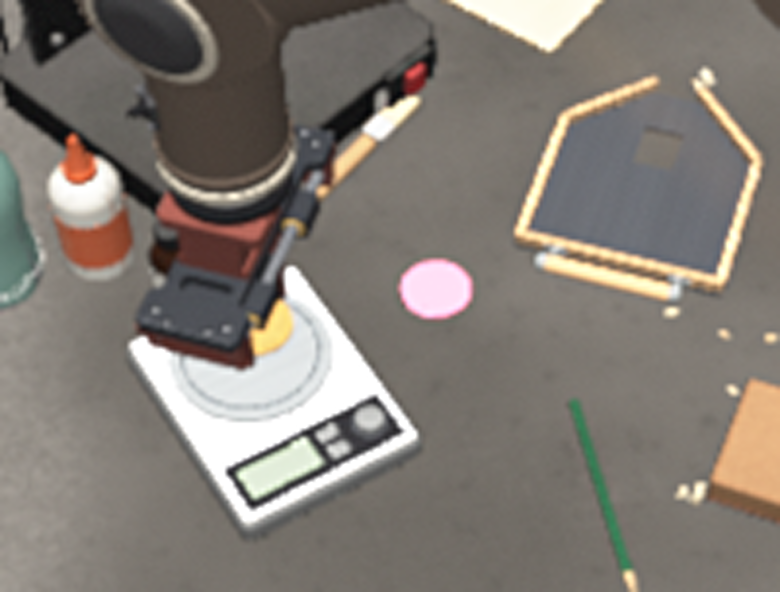

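The weight is held over the platform, at crop (270,330), and both bottles are standing. The platform centre at crop (252,350) matches the fit to within a pixel. Lowering and releasing.

```bash
python3 -m creep '{"travel":[[0.003,0.001,0.007],[0.003,0.001,0.014],[0.003,0.001,0.021],[0.003,0.001,0.027],[0.003,0.001,0.029]],"twist":[[0,0,0],[0,0,0],[0,0,0],[0,0,0],[0,0,0]],"jaw":[-0.2,-0.2,-0.2,-0.2,-0.2]}';python3 -m creep '{"travel":[[0,0,0],[0,0,0]],"twist":[[0,0,0],[0,0,0]],"jaw":[-0.2,-0.2]}'
python3 - <<'E'
from h import *
go([.5976,.0747,.047],2.1403-np.pi)
E
```

```text
clock: 14.3
ee_pos: [0.5981, 0.0761, 0.051]
tool_rot: [-3.014, -0.885, 0.002]
contact_force: [-0.6, 0.1, -1.2]
grip_width: 0.0488
finger_force: 10.0
clock: 14.47
ee_pos: [0.5986, 0.0763, 0.0521]
tool_rot: [-3.014, -0.885, 0.0]
contact_force: [0.3, -0.3, -0.0]
grip_width: 0.049
finger_force: 10.0
travel [-0.0017, 0.0008, 0.0051] twist [-0.0001, 0.0002, 0.0014] t 14.47 tcp [0.5986 0.0763 0.0521]
```

```bash
python3 -m creep '{"travel":[[-0.001,0.001,0.002],[-0.001,0.001,0.004],[-0.001,0.001,0.005],[-0.001,0.001,0.0055],[-0.001,0.001,0.0055]],"twist":[[0,0,0],[0,0,0],[0,0,0],[0,0,0],[0,0,0]],"jaw":[-0.2,-0.2,-0.2,-0.2,-0.2]}'; python3 -m creep '{"travel":[[0,0,0],[0,0,0],[0,0,0],[0,0,0],[0,0,0]],"twist":[[0,0,0],[0,0,0],[0,0,0],[0,0,0],[0,0,0]],"jaw":[-0.2,0.2,0.35,0.5,0.5]}';python3 -m creep '{"travel":[[0,0,-0.01],[0,0,-0.03],[0,0,-0.06],[0,0,-0.09],[-0.03,0,-0.11]],"twist":[[0,0,0],[0,0,0],[0,0,0],[0,0,0],[0,0,0]],"jaw":[0.5,0.5,0.5,0.5,0.5]}'
```

```text
clock: 14.88
ee_pos: [0.5984, 0.0748, 0.0466]
tool_rot: [3.014, 0.884, -0.0]
contact_force: [0.1, 0.8, -0.1]
grip_width: 0.0492
finger_force: 10.0
clock: 15.3
ee_pos: [0.5984, 0.0749, 0.0467]
tool_rot: [3.014, 0.885, 0.0]
contact_force: [0.0, -0.1, -1.4]
grip_width: 0.0653
finger_force: 0.0
clock: 15.72
ee_pos: [0.5769, 0.0623, 0.1603]
tool_rot: [-3.012, -0.889, -0.011]
contact_force: [-0.1, 1.2, 1.3]
grip_width: 0.066
finger_force: 0.0
```

```bash
python3 -m creep '{"travel":[[-0.04,0,0],[-0.08,0,0],[-0.12,0,0],[-0.16,0,0],[-0.2,0,0]],"twist":[[0,0,0],[0,0,0],[0,0,0],[0,0,0],[0,0,0]],"jaw":[0.2,-0.2,-0.6,-1,-1]}';python3 -m creep '{"travel":[[0,0,0],[0,0,0]],"twist":[[0,0,0],[0,0,0]],"jaw":[-1,-1]}'
python3 - <<'E'
from h import *
b=cams.grab_frame("top")
b=cv2.resize(b[165:285,145:265],None,fx=4.5,fy=4.5,interpolation=cv2.INTER_CUBIC);cv2.imwrite('pics/t7.png',b)
print(cams.grab_frame("side").shape,[(np.round(d["position"],1).tolist(),round(d["conf"],2)) for d in models.search_frame("side","check_weight")],pix("side",[.5976,.0747,.049]))
go([.5066,.0448,.06],2.1403-np.pi)
E
```

```text
clock: 16.13
ee_pos: [0.4032, -0.0501, 0.1573]
tool_rot: [3.014, 0.884, 0.001]
contact_force: [0.5, -0.9, 0.2]
grip_width: 0.0361
finger_force: 0.0
clock: 16.3
ee_pos: [0.4038, -0.0507, 0.1576]
tool_rot: [3.014, 0.88, 0.001]
contact_force: [0.2, 0.1, -0.3]
grip_width: 0.0227
finger_force: 0.0
(420, 560, 3) [([270.5, 223.4], 0.79), ([223.7, 245.2], 0.51)] [[224.90106155 243.38252358]]
travel [0.1348, -0.0245, 0.0975] twist [0.0008, -0.0017, 0.0022] t 16.45 tcp [ 0.4063 -0.0487  0.1573]
```

View pics/t7.png

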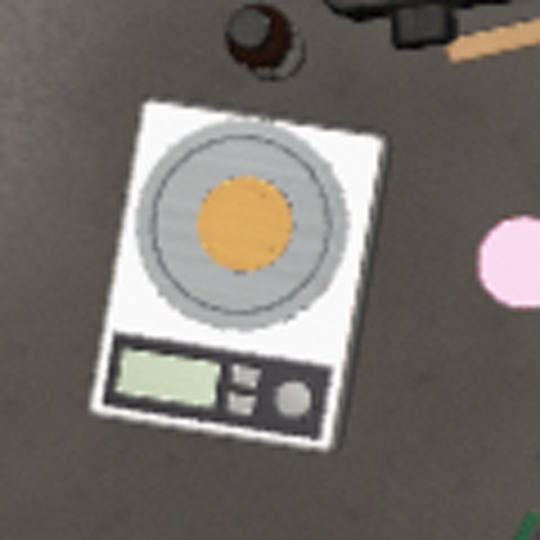

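The weight lies in the middle, at crop (245,224) against a platform centre of (243,223). The key is at (293,398) and the brown bottle is standing. Moving the shut fingers over the key.

```bash
python3 -m creep '{"travel":[[0.03,-0.006,0],[0.06,-0.012,0],[0.1,-0.018,0.02],[0.135,-0.025,0.05],[0.135,-0.025,0.08]],"twist":[[0,0,0],[0,0,0],[0,0,0],[0,0,0],[0,0,0]],"jaw":[-1,-1,-1,-1,-1]}';python3 -m creep '{"travel":[[0,0,0.005],[0,0,0.005],[0,0,0.005],[0,0,0.005],[0,0,0.005]],"twist":[[0,0,0],[0,0,0],[0,0,0],[0,0,0],[0,0,0]],"jaw":[-1,-1,-1,-1,-1]}'
python3 - <<'E'
from h import *
go([.5066,.0455,.037],2.1403-np.pi)
print(bot.read_state()["grip_width"])
E
```

```text
clock: 16.87
ee_pos: [0.5114, 0.0511, 0.0774]
tool_rot: [-3.01, -0.891, -0.014]
contact_force: [0.8, 0.4, 0.7]
grip_width: 0.0005
finger_force: 0.0
clock: 17.28
ee_pos: [0.5058, 0.044, 0.0734]
tool_rot: [3.014, 0.883, 0.004]
contact_force: [-1.3, 0.6, 0.3]
grip_width: 0.0003
finger_force: 0.0
travel [0.0014, -0.0009, 0.0364] twist [0.0017, -0.0023, 0.0003] t 17.28 tcp [0.5058 0.044  0.0734]
0.00034826887772102454
```

```bash
python3 -m creep '{"travel":[[0.001,-0.001,0.01],[0.001,-0.001,0.02],[0.001,-0.001,0.026],[0.001,-0.001,0.03],[0.001,-0.001,0.032]],"twist":[[0,0,0],[0,0,0],[0,0,0],[0,0,0],[0,0,0]],"jaw":[-1,-1,-1,-1,-1]}';python3 -m creep '{"travel":[[0,0,0.002],[0,0,0.004],[0,0,0.005],[0,0,0.005],[0,0,0.005]],"twist":[[0,0,0],[0,0,0],[0,0,0],[0,0,0],[0,0,0]],"jaw":[-1,-1,-1,-1,-1]}'
```

```text
clock: 17.7
ee_pos: [0.5047, 0.0456, 0.0388]
tool_rot: [3.015, 0.884, -0.002]
contact_force: [-1.4, -1.6, 3.7]
grip_width: 0.0001
finger_force: 1.8
clock: 18.12
ee_pos: [0.5048, 0.0456, 0.0375]
tool_rot: [3.013, 0.884, -0.001]
contact_force: [-14.1, -3.0, 41.5]
grip_width: 0.0001
finger_force: 20.6
```

The key is bottomed at 41 N, held up to 0.4 s. Retracting.

```bash
python3 -m creep '{"travel":[[0,0,-0.006],[0,0,-0.02],[0,0,-0.05],[0,0,-0.08],[-0.03,0,-0.1]],"twist":[[0,0,0],[0,0,0],[0,0,0],[0,0,0],[0,0,0]],"jaw":[-1,-1,-1,-1,-1]}'; python3 -m creep '{"travel":[[-0.04,0,0],[-0.08,0,0],[-0.12,0,0],[-0.12,0,0],[-0.12,0,0]],"twist":[[0,0,0],[0,0,0],[0,0,0],[0,0,0],[0,0,0]],"jaw":[-1,-1,-1,-1,-1]}'
python3 - <<'E'
from h import *
b=cams.grab_frame("side")
b=cv2.resize(b[150:310,160:360],None,fx=3.9,fy=3.7,interpolation=cv2.INTER_CUBIC);cv2.imwrite('pics/s8.png',b)
b=cams.grab_frame("top")
for n in("brown_bottle","glue_bottle","check_weight"):print(n,[(np.round(d["position"],1).tolist(),round(d["conf"],2)) for d in models.search_frame("top",n)])
hsv=cv2.cvtColor(b,cv2.COLOR_BGR2HSV);k=cv2.inRange(hsv,(12,110,120),(25,255,255));k[:,:180]=0;k[:,220:]=0;k[:205]=0;k[235:]=0
ys,xs=np.nonzero(k);print(world("top",[xs.mean(),ys.mean()],.049).round(4),len(xs))
E
```

```text
clock: 18.53
ee_pos: [0.4842, 0.0329, 0.1374]
tool_rot: [-3.012, -0.889, -0.01]
contact_force: [1.2, -0.1, 1.2]
grip_width: 0.0003
finger_force: 0.0
clock: 18.95
ee_pos: [0.3778, -0.0363, 0.1349]
tool_rot: [3.015, 0.88, 0.0]
contact_force: [1.2, 0.3, 0.3]
grip_width: 0.0006
finger_force: 0.0
brown_bottle [([326.6, 239.7], 0.64), ([202.2, 173.9], 0.58)]
glue_bottle [([190.7, 145.8], 0.87)]
check_weight [([406.4, 259.1], 0.96), ([200.4, 213.0], 0.56), ([261.9, 220.4], 0.51)]
[[0.5988 0.074  0.049 ]] 329
```

The weight is at (0.599, 0.074), about 1.5 mm from the platform's centre. The bottles are where they were, and the arm is clear.

```bash
python3 -c "
from plant import bot
print(bot.finish_job())"
```

```text
the job is handed in; nothing more can be done
None
```

The job is handed in (no verdict came back): the weight slid into the nose by tilting and now lies about 1.5 mm from the platform's centre, the key was pressed fully down and released, the tray is flat and both bottles are standing; key return was not checked separately.

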